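Shuttle a vial round the corner into the reader

ROBOT

A 6-joint arm with a two-finger parallel gripper is mounted at the origin on a cart in front of the work surface, level with it; the furniture and walls round the work are solid. World frame = base frame: x ahead of the robot, y to its left, z up, the work surface at z = 0. Lengths are in m, angles in rad, forces in N, time in s.
With the tool pointing down it reaches from about 0.25 to 0.725 m from the base axis. Payload 9.7 kg.
Tool frame: the origin (TCP) lies at the very end of the fingers, on their centre line; the grasp point (between the pads) lies 19 mm behind it (manip.pinch_z is the distance from the TCP to the grasp point, in m); z points along the fingers, y is the direction in which the jaws open and shut (so a half turn about z gives the same grasp; the last joint's range is limited). The gripper opens to 85 mm and grips with 20 to 120 N. Pads are 22 mm wide; open, the fingers measure 114 mm over their backs; the gripper's body (76 mm by 85 mm) begins 54 mm behind the grasp point. The pads swing forward as they close: fully open they stand 13 mm farther back than shut.
Start: joints at [-1.294, 0.087, 0.176, 1.66, 0, 1.571], TCP at [0.15, -0.529, 0.231] pointing down, gripper open.
Joint ranges: [-3.13, 3.13], [-0.85, 1.81], [-1.15, 1.24], [-2.2, 2.28], [-1.44, 1.52], [-3.14, 3.14]. Speed limits (rad/s): [2.22, 2.22, 2.57, 3.14, 3.14, 3.14].

INTERFACE

Orientations are given as a rotation vector (axis times angle).
In Python, from station import manip, eyes, ticket gives the robot as it stands.
- The arm moves only by the shell command python3 -m crank 'ROWS'. ROWS is JSON, a list of rows, each an object of numbers: "claw": the opening in per cent of the stroke, from 0 (shut) to 100 (fully open); "x", "y", "z": the shift along the world's x, y, z in cm; "rx", "ry", "rz": the turn, a rotation vector about the world's x, y, z in degrees. In form: [{"claw": .., "x": .., "y": .., "z": .., "rx": .., "ry": .., "rz": ..}, ...]. A call has 1 to 12 rows; each row is the pose to reach, as a shift and turn from the pose measured when the call began; what a row does not reach only later rows make up. A row lasts 1/10 s, in which the tool goes at most 50 mm and 8.59 degrees, less where a joint would pass 70% of its speed; a pose out of reach is approached as far as the arm can. A call with a gripper value outside its range is refused whole. The fingers move at their own pace and stop on an object; the grip force is fixed at half the most. Time passes only in rows, so rows that repeat a pose let the fingers close. It gives the time, the measured TCP pose, the force and the opening at its end, in the units of the state.
- manip.get_state(): the state, without advancing time (a new reading comes with each control period).
- eyes.capture(name): name is "scene" or "top" or "wrist"; returns a dict with "frame" (480x640x3 uint8, red, green, blue), "fx", "fy", "cx", "cy" (pixels), "extrinsics" (4x4, takes a point from world to camera coordinates). Camera axes: x right, y up, looking along -z (the intrinsics and any distortion apply to the point x, -y, -z); pixel columns grow to the right and rows downward; lengths in m; the calibration is good to about 2 mm. The wrist camera is an equidistant fisheye: a pixel r from the principal point sees the ray r / f radians off the axis. A picture is of the moment at which its call begins. There is no depth.
- ticket.sign_off(): hands the job in, once; it reports no verdict.
The state is a dict: "time_s": time; "joint_pos": joint angles; "qvel": joint speeds; "joint_efforts": joint torques, N m; "tcp_pos": TCP position; "tcp_rot": TCP orientation; "force": force on the tool from outside, world axes, zero at the start; "torque": the same for the moment, N m; "gripper_width": finger opening in m.
Only numpy, scipy, OpenCV 4.12 (cv2) and the standard library are available. Lean on these libraries where they do the work, as an engineer would, in place of code of your own. Each camera call takes 0.05 s, during which the arm holds its last target. There are 200 camera calls.

TASK

Push the round vial carrier with the fingertips along the L-shaped slot in the metal plate: straight ahead to the corner, then sideways to the very end of the slot, so that it stands fully home in the white fork-shaped reader. Only push the carrier: do not lift it, do not touch the vial standing in it, and leave everything else on the worktop where it is.

Things in the scene. Friction and masses are not known exactly. Their poses are not given: they have to be found in the camera images.
- track: Metal plate fixed to the worktop, 180 (x) x 160 (y) mm, top face 15 mm high, with an L-shaped slot 15 mm wide. Origin on the worktop; the plate spans x -90..90, y -85..75 mm. First leg: along the track's +x (away from the robot) at y = -35 mm; second leg: at a right angle, along +y (left) at x = 40 mm. Its yaw in the world is -0.5 to 0.4 rad.
- reader (a point): Middle of the top of the back block of the white fork-shaped reader fixed round the slot's end (track frame x 40, y 87, z 48 mm). The back block spans y 73..101 mm, x -2..82 mm. Its two cheeks, 8 mm thick and 68 mm apart, tops 44 mm above the worktop, reach from it to y = 36 mm, one on each side of the carrier's place.
- corner (a point): Corner of the L, where the slot's two centre lines cross, at the level of the plate's top (track frame x 40, y -35, z 15 mm). The carrier reaches it when its pin stops against the far side of the slot (up to 1.5 mm beyond this point).
- slot_end (a point): Where the carrier's centre lies when its pin has stopped against the end of the second leg, between the reader's cheeks, at the level of the plate's top (track frame x 40, y 40, z 15 mm).
- carrier: Round grey plastic vial carrier, 60 mm across, 30 mm high, 0.18 to 0.35 kg, sliding on the plate. Origin: centre of its underside, level with the plate's top. A 12 mm pin under it runs in the slot (1.5 mm play each side); a wider foot under the plate keeps it in. It starts in the near half of the first leg. The 28 mm bore in its top, 25 mm deep, holds the vial.
- vial: Clear capped glass vial, 25 mm across, 50 mm high, standing loose in the carrier's bore (1.5 mm play on each side); its top is 70 mm above the worktop. Origin: centre of its underside, 5 mm above the plate's top. Its wall stands 17 mm inside the carrier's rim: turn the hand so that parts wider than the fingertips clear it.
- petri_pair: Bystander: two stacked clear petri dishes, 70 mm across, 32 mm high. Origin: centre of its underside.
- timer: Bystander: white bench timer, 62 x 66 x 19 mm, lying flat. Origin: centre of its underside.
- tape_roll: Bystander: roll of label tape lying flat, 72 mm across, 18 mm high. Origin: centre of its underside.
- beaker: Bystander: small clear beaker, 46 mm across, 60 mm high. Origin: centre of its underside.
- small_vial: Bystander: thin capped glass vial standing by itself on the worktop, 19 mm across, 58 mm high. Origin: centre of its underside.
- marker: Bystander: marker pen lying flat, 16 x 118 x 14 mm. Origin: centre of its underside.
- bottle_green: Bystander: white plastic bottle with green cap, 52 x 58 x 135 mm. Origin: centre of its underside.
- bottle_red: Bystander: white plastic bottle with red cap, 61 x 63 x 128 mm. Origin: centre of its underside.

How it is judged:
On the way:
1. the carrier has been pushed along the first leg to the corner of the slot (horizontal distance between carrier and corner below 0.008 m).
At the end, for the whole second after the job is handed in: The carrier's centre is within 5 mm of the home point at the end of the second leg, flat on the plate (height within 3 mm, tilt under 0.08 rad) and at rest, with the vial still standing in its bore (within 5 mm of the carrier's centre, raised less than 4 mm, tilt under 0.25 rad) (horizontal distance between carrier and slot_end below 0.005 m and z of carrier in the frame of track between 0.012 and 0.018 m and angle between carrier's own z axis and vertical below 0.08 rad and linear speed of carrier below 0.01 m/s and horizontal distance between vial and carrier below 0.005 m and z of vial in the frame of carrier below 0.009 m and angle between vial's own z axis and vertical below 0.25 rad); the robot touches nothing.
It fails at once if the carrier is lifted more than 5 mm off the plate or tipped more than 0.25 rad (z of carrier in the frame of track above 0.02 m or angle between carrier's own z axis and vertical above 0.25 rad).
It fails at once if the vial is lifted more than 8 mm in its bore (z of vial in the frame of carrier above 0.013 m).
It fails at once if the robot touches the vial (more than 1 N) (contact force between any of the fingers, the arm and vial above 1 N).
It fails at once if a bystander is moved more than 15 mm (distance of any of petri_pair, timer, tape_roll, beaker, small_vial, marker, bottle_green, bottle_red from where it was at the start of the episode above 0.015 m).
It also fails if it takes over 48 s, if anything falls off the work surface, if the arm or the gripper's body presses on something with over 40 N, if the wrist force passes 120 N, or if a joint passes its speed limit or range.

## Working session

There is one attempt and no reset: what is moved stays moved. The work goes in short steps, Python scripts to look and compute and a shell command to move; the robot and the scene stay as the last step left them, time stands still between calls to the robot, and variables do not carry over. Pictures are saved under pics/ and viewed, about 8 in all and at most 12, crops included, and the job is handed in when it is done.

```bash
mkdir -p pics; ls; cat > h.py <<'E'
from station import manip, eyes, ticket
import cv2, numpy as np
def shot(n,f):
    c=eyes.capture(n); cv2.imwrite('pics/'+f,cv2.cvtColor(c['frame'],cv2.COLOR_RGB2BGR)); np.save('pics/'+f+'.npy',c,allow_pickle=True); return c
def proj(c,P):
    P=np.atleast_2d(P); q=(c['extrinsics']@np.c_[P,np.ones(len(P))].T).T
    return np.c_[c['cx']+c['fx']*q[:,0]/-q[:,2], c['cy']+c['fy']*q[:,1]/q[:,2]]
def ray(c,u,v,z):
    E=c['extrinsics'];R=E[:3,:3];o=-R.T@E[:3,3]
    d=R.T@np.array([(u-c['cx'])/c['fx'],-(v-c['cy'])/c['fy'],-1]); return o+d*(z-o[2])/d[2]
E
python3 - <<'E'
from h import *
for n in('top','scene'):
    c=shot(n,n+'0.png'); print({k:v for k,v in c.items() if k!='frame'})
s=manip.get_state();print(s)
E
```

```text
pics
{'fx': 467.78098802780534, 'fy': 467.78098802780534, 'cx': 313.7720275714591, 'cy': 238.31609572423497, 'extrinsics': array([[-0.01078481, -0.99988884,  0.01029528, -0.09545611],
       [ 0.98461135, -0.00882294,  0.17453553, -0.52950388],
       [-0.17442529,  0.01201918,  0.98459705, -1.20715656],
       [ 0.        ,  0.        ,  0.        ,  1.        ]])}
{'fx': 482.0844145667141, 'fy': 482.0844145667141, 'cx': 320.41357115441895, 'cy': 235.52781483435865, 'extrinsics': array([[ 0.8246003 , -0.56571072,  0.00239316, -0.48449659],
       [ 0.25218896,  0.37137985,  0.89357581, -0.15817064],
       [-0.50639419, -0.73623935,  0.44890593, -1.16700989],
       [ 0.        ,  0.        ,  0.        ,  1.        ]])}
{'time_s': 0.1, 'joint_pos': array([-1.29398398e+00,  8.74159991e-02,  1.75191553e-01,  1.65977870e+00,
        1.17839528e-05,  1.57080762e+00]), 'qvel': array([ 0.00058104, -0.00256345,  0.00223424,  0.00088283, -0.00171259,
        0.00113095]), 'joint_efforts': array([-5.36128573e-04, -5.21561766e+01,  4.65653229e+01,  1.60194148e-02,
       -4.83557915e-05,  5.75564471e-06]), 'tcp_pos': array([ 0.15025758, -0.52886585,  0.23063675]), 'tcp_rot': array([-3.11036704e+00, -4.33246186e-01,  2.43119951e-04]), 'force': array([0.39770847, 0.25792036, 0.00411181]), 'torque': array([ 0.02129988, -0.06336149,  0.03838331]), 'gripper_width': 0.08532365498179337}
```

View pics/top0.png

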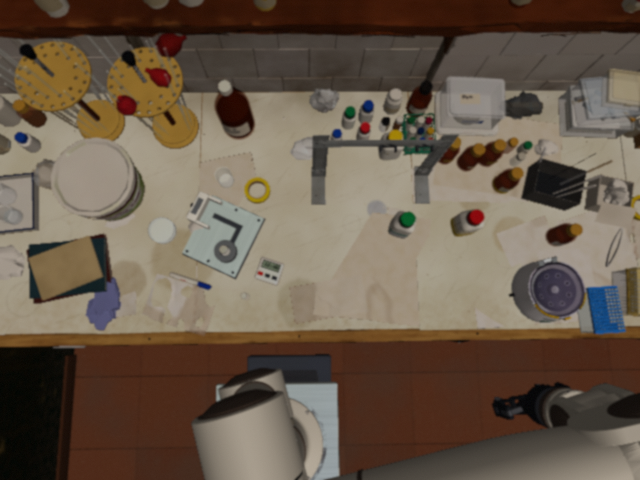

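View pics/scene0.png

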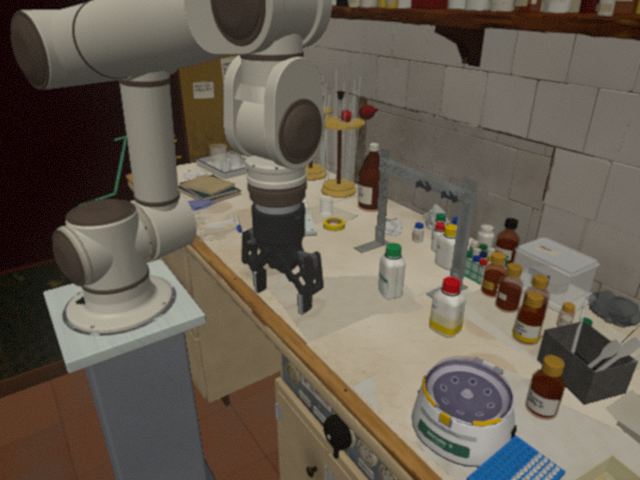

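The top view shows the plate around (224,238), with the carrier at about (226,250), the reader at (200,208), the timer at (268,270), the marker at (190,281), the petri dishes at (162,230), the tape at (257,190) and the beaker at (224,177). The scene view has the plate hidden behind the arm. I'll zoom in next.

```bash
python3 - <<'E'
from h import *
im=cv2.imread('pics/top0.png')[160:310,130:300]
cv2.imwrite('pics/crop0.png',cv2.resize(im,None,fx=4.5,fy=4,interpolation=cv2.INTER_CUBIC) if 0 else cv2.resize(im,None,fx=4,fy=4,interpolation=cv2.INTER_CUBIC))
E
```

```text
(no output)
```

View pics/crop0.png

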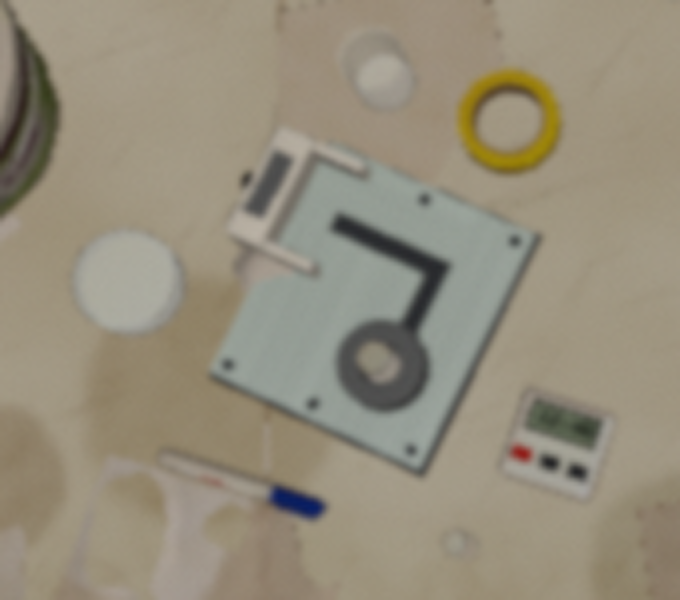

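```bash
cat >> h.py <<'E'
def T(p,P):
    P=np.atleast_2d(P)/1000.; c,s=np.cos(p[2]),np.sin(p[2])
    return np.c_[p[0]+c*P[:,0]-s*P[:,1],p[1]+s*P[:,0]+c*P[:,1],P[:,2]]
def W2T(p,w):
    c,s=np.cos(p[2]),np.sin(p[2]);d=np.array(w[:2])-p[:2];return 1000*np.array([c*d[0]+s*d[1],-s*d[0]+c*d[1]])
E
cat > fit.py <<'E'
from h import *
from scipy.optimize import least_squares
c=np.load('pics/top0.png.npy',allow_pickle=True).item()
K=np.array([[-90,-85,15],[90,-85,15],[-90,75,15],[47.5,-42.5,15],[47.5,47.5,15],[32.5,47.5,15],[40,87,48]])
U=np.array([[422,474],[540,236],[211,376],[449,264],[338,213],[331,229],[270,182]])/4+[130,160]-.4
f=lambda p:(proj(c,T(p,K))-U).ravel()
r=least_squares(f,[.5,.1,-.3],loss='soft_l1');p=r.x;np.save('p.npy',p)
print(p,r.fun.reshape(-1,2).round(1).tolist())
o=lambda a:np.array(a)/4+[130,160]-.4
w=ray(c,*o([383,365]),.044);print('carrier',w,W2T(p,w))
for n,a,z in[('petri',(129,282),.03),('timer',(556,442),.019),('tape',(510,120),.018),('beakertop',(370,62),.06),('beakerbot',(386,82),.0),('svialtop',(458,543),.05),('mk1',(162,456),.01),('mk2',(322,508),.01)]:
    w=ray(c,*o(a),z);print(n,w.round(3),W2T(p,w).round())
for q in [(40,-35),(40,40),(-50,-35)]: print(q,T(p,[*q,15]))
im=cv2.imread('pics/top0.png')[160:310,130:300];im=cv2.resize(im,None,fx=4,fy=4,interpolation=cv2.INTER_CUBIC)
def pl(P,col,cl=True): cv2.polylines(im,[((proj(c,T(p,P))+.4-[130,160])*4).round().astype(int)],cl,col,1)
pl([[-90,-85,15],[90,-85,15],[90,75,15],[-90,75,15]],(0,0,255))
pl([[-60,-35,15],[40,-35,15],[40,40,15]],(0,255,0),False)
pl([[-2,73,48],[82,73,48],[82,101,48],[-2,101,48]],(255,0,0))
cc=W2T(p,ray(c,*o([383,365]),.044));t=np.linspace(0,6.28,40)
pl(np.c_[cc[0]+30*np.cos(t),-35+30*np.sin(t),45+0*t],(0,255,255))
pl(np.c_[cc[0]+30*np.cos(t),-35+30*np.sin(t),15+0*t],(255,0,255))
cv2.imwrite('pics/fit.png',im)
E
python3 fit.py
```

```text
[ 0.54606233  0.15160054 -0.44177221] [[-0.1, -0.6], [-0.7, -0.1], [-0.0, -0.6], [1.5, 0.3], [0.1, -0.3], [-0.6, 0.5], [0.3, 1.1]]
carrier [0.49720893 0.13572769 0.044     ] [-37.37694294 -35.23587143]
petri [0.558 0.312 0.03 ] [-58. 150.]
timer [0.447 0.022 0.019] [ -34. -159.]
tape [0.673 0.056 0.018] [156. -32.]
beakertop [0.703 0.146 0.06 ] [144.  62.]
beakerbot [0.707 0.146 0.   ] [148.  64.]
svialtop [0.378 0.083 0.05 ] [-122. -134.]
mk1 [0.441 0.29  0.01 ] [-154.   81.]
mk2 [0.405 0.181 0.01 ] [-140.  -34.]
(40, -35) [[0.56725817 0.10285901 0.015     ]]
(40, 40) [[0.59932384 0.17065867 0.015     ]]
(-50, -35) [[0.48589859 0.14133781 0.015     ]]
```

View pics/fit.png

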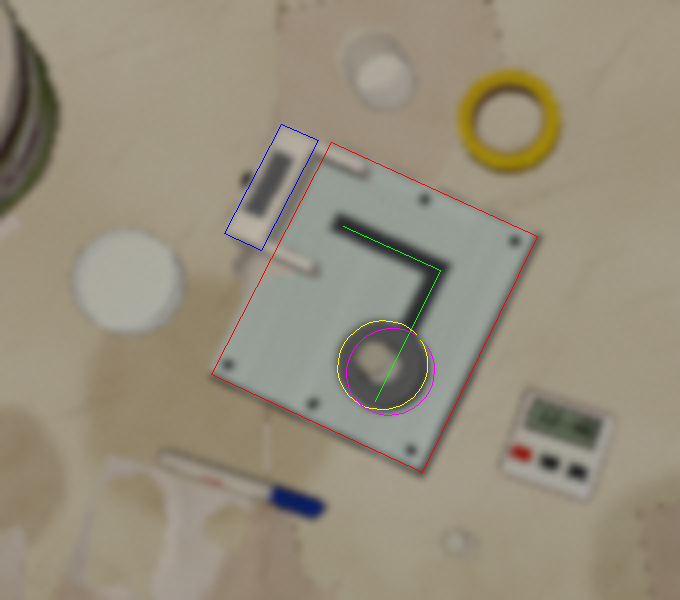

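Track pose: (0.546, 0.152), yaw −0.442. The carrier sits at track x≈−37, on the slot line. Plan: keep the fingers slightly open and push along tool x, so the narrow side leads. Approach from behind at track (−95,−35), tool yaw 2.70.

```bash
python3 -m crank '[{"claw":25,"x":3,"y":6,"z":0,"rz":8},{"claw":25,"x":6,"y":12,"z":0,"rz":16},{"claw":25,"x":8,"y":17,"z":0,"rz":24},{"claw":25,"x":10,"y":22,"z":0,"rz":32},{"claw":25,"x":12,"y":27,"z":0,"rz":40},{"claw":25,"x":14,"y":32,"z":0,"rz":48},{"claw":25,"x":16,"y":37,"z":0,"rz":56},{"claw":25,"x":18,"y":42,"z":0,"rz":64},{"claw":25,"x":20,"y":47,"z":0,"rz":72},{"claw":25,"x":22,"y":52,"z":0,"rz":80},{"claw":25,"x":24,"y":56,"z":0,"rz":88},{"claw":25,"x":25,"y":58,"z":0,"rz":94}]'
cat > st.py <<'E'
from h import *
p=np.load('p.npy');s=manip.get_state()
from scipy.spatial.transform import Rotation as R
m=R.from_rotvec(s['tcp_rot']).as_matrix()
print(s['time_s'],s['tcp_pos'].round(4),'trk',W2T(p,s['tcp_pos']).round(1),'yaw',np.arctan2(m[1,0],m[0,0]).round(3),'zax',m[:,2].round(3),s['force'].round(1),s['gripper_width'].round(3),s['joint_pos'].round(2))
import sys
def go(x,y,yaw=None):
    w=T(p,[x,y,0])[0]; d=(w-s['tcp_pos'])*100; print('to',x,y,'dx dy cm',d[:2].round(2))
a=list(map(float,sys.argv[1:]))
for i in range(0,len(a),2): go(a[i],a[i+1])
E
python3 st.py -95 -35
```

```text
invalid input
Traceback (most recent call last):
  File "st.py", line 5, in <module>
    print(s['time_s'],s['tcp_pos'].round(4),'trk',W2T(p,s['tcp_pos']).round(1),'yaw',np.arctan2(m[1,0],m[0,0]).round(3),'zax',m[:,2].round(3),s['force'].round(1),s['gripper_width'].round(3),s['joint_pos'].round(2))
                                                                                                                                                                  ^^^^^^^^^^^^^^^^^^^^^^^^
AttributeError: 'float' object has no attribute 'round'
```

The crank call was refused, most likely because every row needs all the keys.

```bash
sed -i "s/s\['gripper_width'\].round(3)/round(s['gripper_width'],3)/" st.py
python3 -m crank '[{"claw":25,"x":3,"y":6,"z":0,"rx":0,"ry":0,"rz":8},{"claw":25,"x":6,"y":12,"z":0,"rx":0,"ry":0,"rz":16},{"claw":25,"x":8,"y":17,"z":0,"rx":0,"ry":0,"rz":24},{"claw":25,"x":10,"y":22,"z":0,"rx":0,"ry":0,"rz":32},{"claw":25,"x":12,"y":27,"z":0,"rx":0,"ry":0,"rz":40},{"claw":25,"x":14,"y":32,"z":0,"rx":0,"ry":0,"rz":48},{"claw":25,"x":16,"y":37,"z":0,"rx":0,"ry":0,"rz":56},{"claw":25,"x":18,"y":42,"z":0,"rx":0,"ry":0,"rz":64},{"claw":25,"x":20,"y":47,"z":0,"rx":0,"ry":0,"rz":72},{"claw":25,"x":22,"y":52,"z":0,"rx":0,"ry":0,"rz":80},{"claw":25,"x":24,"y":56,"z":0,"rx":0,"ry":0,"rz":88},{"claw":25,"x":25,"y":58,"z":0,"rx":0,"ry":0,"rz":94}]'
python3 st.py -95 -35
```

```text
time_s: 1.3
tcp_pos: [0.3871, 0.0242, 0.2307]
tcp_rot: [-1.797, -2.577, 0.001]
force: [1.9, -1.0, 0.8]
gripper_width: 0.0215
1.3 [0.3871 0.0242 0.2307] trk [ -89.2 -183.1] yaw 1.923 zax [-0. -0. -1.] [ 1.9 -1.   0.8] 0.021 [ 0.06 -0.3  -0.18  1.69 -0.    1.28]
to -95.0 -35.0 dx dy cm [ 5.81 13.63]
```

```bash
python3 -m crank '[{"claw":25,"x":1.5,"y":3.5,"z":-1,"rx":0,"ry":0,"rz":8},{"claw":25,"x":3,"y":7,"z":-2,"rx":0,"ry":0,"rz":16},{"claw":25,"x":4.5,"y":10.5,"z":-4,"rx":0,"ry":0,"rz":24},{"claw":25,"x":5.8,"y":13.6,"z":-7,"rx":0,"ry":0,"rz":32},{"claw":25,"x":5.8,"y":13.6,"z":-10,"rx":0,"ry":0,"rz":40},{"claw":25,"x":5.8,"y":13.6,"z":-13,"rx":0,"ry":0,"rz":44.5},{"claw":25,"x":5.8,"y":13.6,"z":-13,"rx":0,"ry":0,"rz":44.5},{"claw":25,"x":5.8,"y":13.6,"z":-13,"rx":0,"ry":0,"rz":44.5}]'
python3 st.py -95 -35; python3 -c "
from h import *
shot('wrist','w1.png');shot('scene','s1.png')
a=cv2.imread('pics/w1.png');b=cv2.imread('pics/s1.png')[130:330,150:400]
cv2.imwrite('pics/c1.png',np.hstack([cv2.resize(a,(420,315)),cv2.resize(b,(380,315))]))"
```

```text
time_s: 2.1
tcp_pos: [0.4448, 0.1601, 0.1011]
tcp_rot: [-0.692, -3.064, 0.002]
force: [-0.1, 0.1, 0.7]
gripper_width: 0.0213
2.1 [0.4448 0.1601 0.1011] trk [-95.1 -35.6] yaw 2.697 zax [-0.001 -0.001 -1.   ] [-0.1  0.1  0.7] 0.021 [ 0.35 -0.11 -0.27  1.41 -0.    0.79]
to -95.0 -35.0 dx dy cm [0.04 0.05]
```

View pics/c1.png

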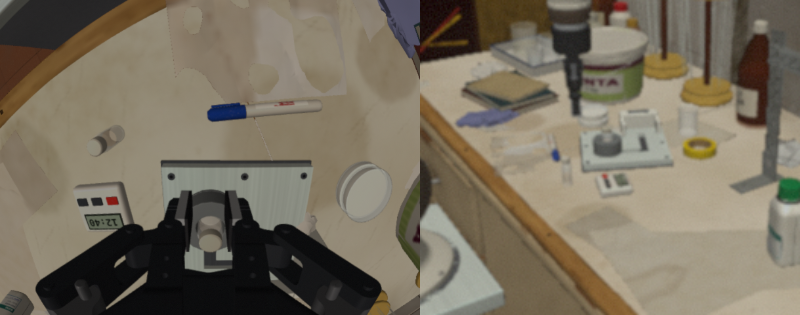

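The wrist view shows the fingertips (about 208,190) behind the carrier and centred on its line. The camera sits on the robot side of the hand, so for leg 2 I'll turn +90° to keep it behind the push as well. Next: descend, then push.

```bash
python3 -m crank '[{"claw":25,"x":0,"y":0,"z":-2.5,"rx":0,"ry":0,"rz":0},{"claw":25,"x":0,"y":0.1,"z":-5,"rx":0,"ry":0,"rz":0},{"claw":25,"x":0,"y":0.1,"z":-7,"rx":0,"ry":0,"rz":0},{"claw":25,"x":0,"y":0.1,"z":-7.6,"rx":0,"ry":0,"rz":0},{"claw":25,"x":0,"y":0.1,"z":-7.6,"rx":0,"ry":0,"rz":0}]'
python3 st.py -78 -35 -40 -35 -1 -35
```

```text
time_s: 2.7
tcp_pos: [0.4462, 0.1613, 0.0273]
tcp_rot: [0.693, 3.062, 0.001]
force: [0.3, 1.0, 0.8]
gripper_width: 0.0214
2.7 [0.4462 0.1613 0.0273] trk [-94.5 -34. ] yaw 2.697 zax [ 0.003  0.    -1.   ] [0.3 1.  0.8] 0.021 [ 0.35 -0.08 -0.38  1.26 -0.    0.79]
to -78.0 -35.0 dx dy cm [ 1.44 -0.8 ]
to -40.0 -35.0 dx dy cm [ 4.88 -2.42]
to -1.0 -35.0 dx dy cm [ 8.4  -4.09]
```

```bash
python3 -m crank '[{"claw":25,"x":0.7,"y":-0.45,"z":-0.2,"rx":0,"ry":0,"rz":0},{"claw":25,"x":1.2,"y":-0.68,"z":-0.2,"rx":0,"ry":0,"rz":0},{"claw":25,"x":1.6,"y":-0.87,"z":-0.2,"rx":0,"ry":0,"rz":0},{"claw":25,"x":2.0,"y":-1.06,"z":-0.2,"rx":0,"ry":0,"rz":0},{"claw":25,"x":2.4,"y":-1.25,"z":-0.2,"rx":0,"ry":0,"rz":0},{"claw":25,"x":2.8,"y":-1.44,"z":-0.2,"rx":0,"ry":0,"rz":0},{"claw":25,"x":3.2,"y":-1.63,"z":-0.2,"rx":0,"ry":0,"rz":0},{"claw":25,"x":3.6,"y":-1.82,"z":-0.2,"rx":0,"ry":0,"rz":0},{"claw":25,"x":4.0,"y":-2.01,"z":-0.2,"rx":0,"ry":0,"rz":0},{"claw":25,"x":4.4,"y":-2.2,"z":-0.2,"rx":0,"ry":0,"rz":0}]'
python3 st.py -30 -35 -15 -35 -1 -35 5 -35; python3 -c "
from h import *
c=shot('top','t2.png');shot('wrist','w2.png')
a=cv2.imread('pics/w2.png');b=cv2.imread('pics/t2.png')[180:290,170:280]
cv2.imwrite('pics/c2.png',np.hstack([cv2.resize(a,(400,300)),cv2.resize(b,(300,300))]))"
```

```text
time_s: 3.7
tcp_pos: [0.4899, 0.1396, 0.0258]
tcp_rot: [0.692, 3.063, 0.003]
force: [-6.1, 3.2, 5.4]
gripper_width: 0.0211
3.7 [0.4899 0.1396 0.0258] trk [-45.6 -34.9] yaw 2.697 zax [ 0.002  0.001 -1.   ] [-6.1  3.2  5.4] 0.021 [ 0.28  0.01 -0.3   1.26  0.    0.72]
to -30.0 -35.0 dx dy cm [ 1.4  -0.68]
to -15.0 -35.0 dx dy cm [ 2.76 -1.32]
to -1.0 -35.0 dx dy cm [ 4.03 -1.92]
to 5.0 -35.0 dx dy cm [ 4.57 -2.17]
```

View pics/c2.png

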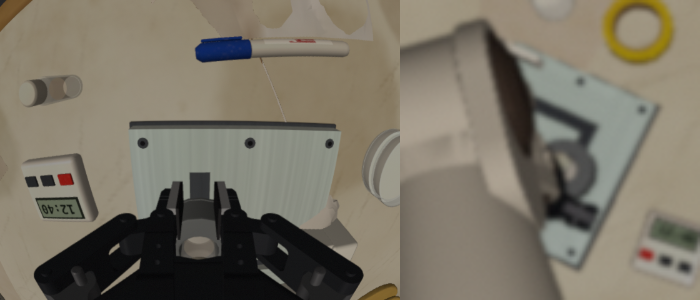

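The wrist view shows the carrier just ahead of the fingers, the vial clear and the slot open behind. The top view shows the carrier moved towards the corner. The push force is about 7 N, so I'll continue.

```bash
python3 -m crank '[{"claw":25,"x":0.4,"y":-0.2,"z":0,"rx":0,"ry":0,"rz":0},{"claw":25,"x":0.8,"y":-0.39,"z":0,"rx":0,"ry":0,"rz":0},{"claw":25,"x":1.2,"y":-0.58,"z":0,"rx":0,"ry":0,"rz":0},{"claw":25,"x":1.6,"y":-0.77,"z":0,"rx":0,"ry":0,"rz":0},{"claw":25,"x":2.0,"y":-0.96,"z":0,"rx":0,"ry":0,"rz":0},{"claw":25,"x":2.4,"y":-1.15,"z":0,"rx":0,"ry":0,"rz":0},{"claw":25,"x":2.8,"y":-1.34,"z":0,"rx":0,"ry":0,"rz":0},{"claw":25,"x":3.2,"y":-1.53,"z":0,"rx":0,"ry":0,"rz":0},{"claw":25,"x":3.6,"y":-1.72,"z":0,"rx":0,"ry":0,"rz":0},{"claw":25,"x":3.8,"y":-1.82,"z":0,"rx":0,"ry":0,"rz":0},{"claw":25,"x":3.8,"y":-1.82,"z":0,"rx":0,"ry":0,"rz":0}]'
python3 st.py 0 -35 2 -35 4 -35
```

```text
time_s: 4.9
tcp_pos: [0.529, 0.1208, 0.0256]
tcp_rot: [0.693, 3.061, 0.002]
force: [-0.5, 0.6, 0.4]
gripper_width: 0.0214
4.9 [0.529  0.1208 0.0256] trk [ -2.3 -35.1] yaw 2.696 zax [ 0.003  0.    -1.   ] [-0.5  0.6  0.4] 0.021 [ 0.22  0.09 -0.22  1.26 -0.    0.67]
to 0.0 -35.0 dx dy cm [ 0.21 -0.08]
to 2.0 -35.0 dx dy cm [ 0.39 -0.17]
to 4.0 -35.0 dx dy cm [ 0.57 -0.25]
```

```bash
python3 -m crank '[{"claw":25,"x":0.2,"y":-0.1,"z":0,"rx":0,"ry":0,"rz":0},{"claw":25,"x":0.3,"y":-0.14,"z":0,"rx":0,"ry":0,"rz":0},{"claw":25,"x":0.4,"y":-0.18,"z":0,"rx":0,"ry":0,"rz":0}]'; python3 -m crank '[{"claw":25,"x":0.1,"y":-0.05,"z":0,"rx":0,"ry":0,"rz":0},{"claw":25,"x":0.2,"y":-0.1,"z":0,"rx":0,"ry":0,"rz":0}]';python3 st.py
```

```text
time_s: 5.2
tcp_pos: [0.5329, 0.119, 0.0256]
tcp_rot: [0.693, 3.061, 0.002]
force: [-2.7, 1.0, 1.7]
gripper_width: 0.0215
time_s: 5.4
tcp_pos: [0.5349, 0.118, 0.0256]
tcp_rot: [0.693, 3.062, 0.002]
force: [-3.0, 0.9, 3.2]
gripper_width: 0.021
5.4 [0.5349 0.118  0.0256] trk [  4.3 -35.1] yaw 2.696 zax [ 0.003  0.    -1.   ] [-3.   0.9  3.2] 0.021 [ 0.22  0.1  -0.21  1.26 -0.    0.66]
```

```bash
python3 -m crank '[{"claw":25,"x":0.1,"y":-0.05,"z":0,"rx":0,"ry":0,"rz":0},{"claw":25,"x":0.2,"y":-0.1,"z":0,"rx":0,"ry":0,"rz":0}]'|grep -E 'pos|force';python3 -m crank '[{"claw":25,"x":0.1,"y":-0.05,"z":0,"rx":0,"ry":0,"rz":0},{"claw":25,"x":0.2,"y":-0.1,"z":0,"rx":0,"ry":0,"rz":0}]'|grep -E 'pos|force'; python3 -c "
from h import *
c=shot('wrist','w3.png')
cv2.imwrite('pics/c3.png',c['frame'][250:480,150:500,::-1])"
```

```text
tcp_pos: [0.5362, 0.1173, 0.0255]
force: [-10.4, 5.0, 6.6]
tcp_pos: [0.5364, 0.1172, 0.0255]
force: [-17.8, 8.0, 10.2]
```

View pics/c3.png

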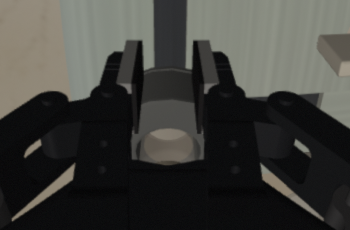

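The force rose to 19 N with no further motion, so the carrier is at the corner stop. The wrist crop shows the vial upright in its bore at (168,145) and clear of the fingers. Now back off, go round and turn +90°.

```bash
python3 st.py -20 -35 -20 -95 40 -95 41 -88
```

```text
5.85 [0.5364 0.1172 0.0255] trk [  5.9 -35.2] yaw 2.698 zax [-0.003  0.003 -1.   ] [-13.4   7.3   8.8] 0.021 [ 0.21  0.11 -0.2   1.26  0.    0.66]
to -20.0 -35.0 dx dy cm [-2.33  1.13]
to -20.0 -95.0 dx dy cm [-4.9 -4.3]
to 40.0 -95.0 dx dy cm [ 0.52 -6.86]
to 41.0 -88.0 dx dy cm [ 0.91 -6.27]
```

```bash
python3 -m crank '[{"claw":25,"x":-1.2,"y":0.56,"z":0,"rx":0,"ry":0,"rz":0},{"claw":25,"x":-2.4,"y":1.13,"z":0,"rx":0,"ry":0,"rz":0},{"claw":25,"x":-3.2,"y":-0.7,"z":1.5,"rx":0,"ry":0,"rz":0},{"claw":25,"x":-4.1,"y":-2.5,"z":2.5,"rx":0,"ry":0,"rz":8},{"claw":25,"x":-4.9,"y":-4.3,"z":2.5,"rx":0,"ry":0,"rz":16},{"claw":25,"x":-4.9,"y":-4.3,"z":2.5,"rx":0,"ry":0,"rz":24},{"claw":25,"x":-4.9,"y":-4.3,"z":2.5,"rx":0,"ry":0,"rz":32},{"claw":25,"x":-4.9,"y":-4.3,"z":2.5,"rx":0,"ry":0,"rz":40},{"claw":25,"x":-4.9,"y":-4.3,"z":2.5,"rx":0,"ry":0,"rz":48},{"claw":25,"x":-4.9,"y":-4.3,"z":2.5,"rx":0,"ry":0,"rz":56},{"claw":25,"x":-4.9,"y":-4.3,"z":2.5,"rx":0,"ry":0,"rz":64},{"claw":25,"x":-4.9,"y":-4.3,"z":2.5,"rx":0,"ry":0,"rz":72}]'; python3 st.py 41 -95
```

```text
time_s: 7.05
tcp_pos: [0.4871, 0.0744, 0.0506]
tcp_rot: [1.249, -2.879, 0.001]
force: [-0.0, 0.4, -0.4]
gripper_width: 0.0211
7.05 [0.4871 0.0744 0.0506] trk [-20.3 -95. ] yaw -2.323 zax [-0.003 -0.002 -1.   ] [-0.   0.4 -0.4] 0.021 [ 0.15 -0.04 -0.3   1.31 -0.   -0.67]
to 41.0 -95.0 dx dy cm [ 5.54 -2.62]
```

```bash
python3 -m crank '[{"claw":25,"x":0,"y":0,"z":0,"rx":0,"ry":0,"rz":8},{"claw":25,"x":0.5,"y":-0.2,"z":0,"rx":0,"ry":0,"rz":16},{"claw":25,"x":2,"y":-0.95,"z":0,"rx":0,"ry":0,"rz":17.8},{"claw":25,"x":4,"y":-1.9,"z":0,"rx":0,"ry":0,"rz":17.8},{"claw":25,"x":5.5,"y":-2.6,"z":-1,"rx":0,"ry":0,"rz":17.8},{"claw":25,"x":5.5,"y":-2.6,"z":-2.5,"rx":0,"ry":0,"rz":17.8},{"claw":25,"x":5.5,"y":-2.6,"z":-2.5,"rx":0,"ry":0,"rz":17.8}]'; python3 st.py 41 -72 41 -30 41 -2 41 5
python3 -c "
from h import *
c=shot('top','t4.png');shot('wrist','w4.png')
a=cv2.imread('pics/w4.png');b=cv2.imread('pics/t4.png')[180:290,170:280]
cv2.imwrite('pics/c4.png',np.hstack([cv2.resize(a,(400,300)),cv2.resize(b,(300,300))]))"
```

```text
time_s: 7.75
tcp_pos: [0.5401, 0.0484, 0.0229]
tcp_rot: [1.677, -2.648, -0.0]
force: [-0.5, 0.2, -0.7]
gripper_width: 0.0214
7.75 [0.5401 0.0484 0.0229] trk [ 38.7 -95.9] yaw -2.013 zax [-0.006 -0.004 -1.   ] [-0.5  0.2 -0.7] 0.021 [ 0.09  0.1  -0.22  1.26 -0.   -1.04]
to 41.0 -72.0 dx dy cm [1.23 2.06]
to 41.0 -30.0 dx dy cm [3.02 5.86]
to 41.0 -2.0 dx dy cm [4.22 8.39]
to 41.0 5.0 dx dy cm [4.52 9.02]
```

View pics/c4.png

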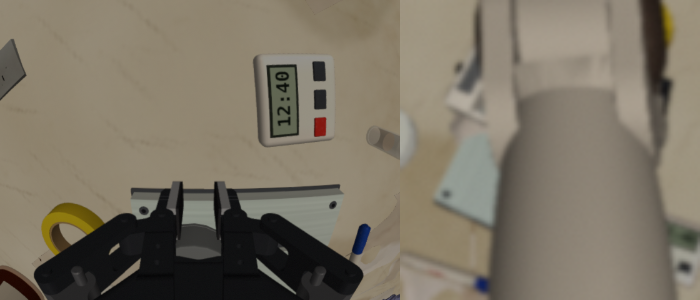

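The wrist view shows the hand behind the carrier on the timer side, centred on it at about (200,235). The arm hides the plate in the top view. Pushing leg 2.

```bash
python3 -m crank '[{"claw":25,"x":0.6,"y":0.7,"z":0.2,"rx":0,"ry":0,"rz":0},{"claw":25,"x":1.1,"y":1.75,"z":0.2,"rx":0,"ry":0,"rz":0},{"claw":25,"x":1.3,"y":2.2,"z":0.2,"rx":0,"ry":0,"rz":0},{"claw":25,"x":1.5,"y":2.62,"z":0.2,"rx":0,"ry":0,"rz":0},{"claw":25,"x":1.7,"y":3.04,"z":0.2,"rx":0,"ry":0,"rz":0},{"claw":25,"x":1.9,"y":3.46,"z":0.2,"rx":0,"ry":0,"rz":0},{"claw":25,"x":2.1,"y":3.88,"z":0.2,"rx":0,"ry":0,"rz":0},{"claw":25,"x":2.3,"y":4.3,"z":0.2,"rx":0,"ry":0,"rz":0},{"claw":25,"x":2.5,"y":4.72,"z":0.2,"rx":0,"ry":0,"rz":0},{"claw":25,"x":2.7,"y":5.14,"z":0.2,"rx":0,"ry":0,"rz":0},{"claw":25,"x":2.9,"y":5.56,"z":0.2,"rx":0,"ry":0,"rz":0}]'; python3 st.py 40.5 -10 40.5 -2 40.5 2 40.5 5
```

```text
time_s: 8.95
tcp_pos: [0.5699, 0.1041, 0.0275]
tcp_rot: [1.678, -2.649, 0.003]
force: [-2.4, -5.3, 5.2]
gripper_width: 0.0217
8.95 [0.5699 0.1041 0.0275] trk [ 41.8 -32.7] yaw -2.012 zax [-0.004 -0.004 -1.   ] [-2.4 -5.3  5.2] 0.022 [ 0.18  0.18 -0.12  1.28 -0.   -0.95]
to 40.5 -10.0 dx dy cm [0.85 2.11]
to 40.5 -2.0 dx dy cm [1.19 2.84]
to 40.5 2.0 dx dy cm [1.36 3.2 ]
to 40.5 5.0 dx dy cm [1.49 3.47]
```

```bash
python3 -m crank '[{"claw":25,"x":0.15,"y":0.42,"z":-0.1,"rx":0,"ry":0,"rz":0},{"claw":25,"x":0.3,"y":0.84,"z":-0.2,"rx":0,"ry":0,"rz":0},{"claw":25,"x":0.5,"y":1.26,"z":-0.2,"rx":0,"ry":0,"rz":0},{"claw":25,"x":0.68,"y":1.7,"z":-0.2,"rx":0,"ry":0,"rz":0},{"claw":25,"x":0.86,"y":2.12,"z":-0.2,"rx":0,"ry":0,"rz":0},{"claw":25,"x":1.04,"y":2.5,"z":-0.2,"rx":0,"ry":0,"rz":0},{"claw":25,"x":1.2,"y":2.84,"z":-0.2,"rx":0,"ry":0,"rz":0},{"claw":25,"x":1.3,"y":3.03,"z":-0.2,"rx":0,"ry":0,"rz":0},{"claw":25,"x":1.36,"y":3.2,"z":-0.2,"rx":0,"ry":0,"rz":0}]'|grep -E 'pos|force'; python3 -m crank '[{"claw":25,"x":0.05,"y":0.1,"z":0,"rx":0,"ry":0,"rz":0},{"claw":25,"x":0.1,"y":0.2,"z":0,"rx":0,"ry":0,"rz":0}]'|grep -E 'pos|force'; python3 st.py 40.5 5 40.5 7
```

```text
tcp_pos: [0.5837, 0.1356, 0.0264]
force: [-3.8, -7.2, 8.1]
tcp_pos: [0.584, 0.1364, 0.0265]
force: [-7.3, -13.0, 7.1]
10.05 [0.584  0.1364 0.0265] trk [40.8  2.4] yaw -2.014 zax [-0.005 -0.009 -1.   ] [ -7.3 -13.    7.1] 0.021 [ 0.23  0.23 -0.06  1.29 -0.01 -0.89]
to 40.5 5.0 dx dy cm [0.08 0.24]
to 40.5 7.0 dx dy cm [0.17 0.42]
```

```bash
for i in 1 ; do python3 -m crank '[{"claw":25,"x":0.1,"y":0.2,"z":0,"rx":0,"ry":0,"rz":0},{"claw":25,"x":0.15,"y":0.3,"z":0,"rx":0,"ry":0,"rz":0}]'|grep -E 'pos|force'; done; python3 st.py
python3 -c "
from h import *
c=shot('top','t5.png');shot('wrist','w5.png');shot('scene','s5.png')
a=cv2.imread('pics/w5.png')[200:480,100:540];b=cv2.imread('pics/s5.png')[170:300,200:380]
cv2.imwrite('pics/c5.png',np.hstack([cv2.resize(a,(440,280)),cv2.resize(b,(360,280))]))"
```

```text
tcp_pos: [0.5841, 0.1367, 0.0266]
force: [-9.7, -21.8, 11.3]
10.25 [0.5841 0.1367 0.0266] trk [40.8  2.8] yaw -2.015 zax [-0.008 -0.015 -1.   ] [ -9.7 -21.8  11.3] 0.021 [ 0.24  0.23 -0.06  1.29 -0.01 -0.89]
```

View pics/c5.png

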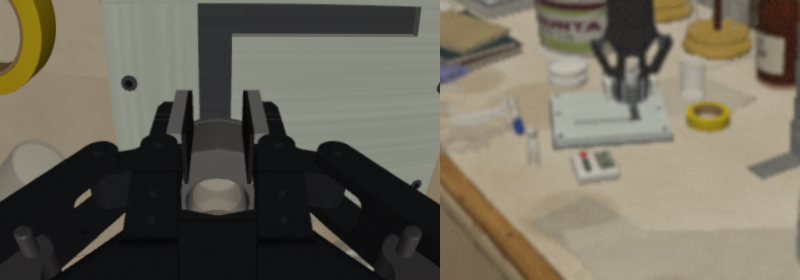

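It stalled at 24 N, 1–2 mm off my prediction, with the vial standing in the bore at (217,190). Now back off, lift and check from above.

```bash
python3 -m crank '[{"claw":25,"x":-0.8,"y":-1.7,"z":0,"rx":0,"ry":0,"rz":0},{"claw":25,"x":-2,"y":-4.2,"z":0,"rx":0,"ry":0,"rz":0},{"claw":25,"x":-3.4,"y":-7.2,"z":0,"rx":0,"ry":0,"rz":0},{"claw":25,"x":-3.4,"y":-7.2,"z":4,"rx":0,"ry":0,"rz":0},{"claw":25,"x":-3.4,"y":-7.2,"z":8.5,"rx":0,"ry":0,"rz":0},{"claw":25,"x":-3.4,"y":-7.2,"z":13,"rx":0,"ry":0,"rz":0},{"claw":25,"x":-6,"y":-11,"z":16,"rx":0,"ry":0,"rz":0},{"claw":25,"x":-8,"y":-15,"z":18,"rx":0,"ry":0,"rz":0},{"claw":25,"x":-10,"y":-19,"z":18,"rx":0,"ry":0,"rz":0},{"claw":25,"x":-12,"y":-23,"z":18,"rx":0,"ry":0,"rz":0},{"claw":25,"x":-14,"y":-27,"z":18,"rx":0,"ry":0,"rz":0},{"claw":25,"x":-16,"y":-31,"z":18,"rx":0,"ry":0,"rz":0}]'
python3 -m crank '[{"claw":25,"x":-1,"y":-4.5,"z":0,"rx":0,"ry":0,"rz":0},{"claw":25,"x":-2,"y":-9,"z":0,"rx":0,"ry":0,"rz":0},{"claw":25,"x":-3,"y":-13,"z":0,"rx":0,"ry":0,"rz":0},{"claw":25,"x":-3,"y":-17,"z":0,"rx":0,"ry":0,"rz":0},{"claw":25,"x":-3,"y":-17,"z":0,"rx":0,"ry":0,"rz":0}]'|head -2
cat >chk.py <<'E'
from h import *
c=shot('top','t6.png');p=np.load('p.npy')
im=cv2.imread('pics/t6.png')[160:310,130:300];im=cv2.resize(im,None,fx=4,fy=4,interpolation=cv2.INTER_CUBIC)
raw=im.copy()
t=np.linspace(0,6.28,60)
for r,z,col in((30,45,(0,0,255)),(14,45,(0,255,0))):
    P=np.c_[40+r*np.cos(t),40+r*np.sin(t),z+0*t]
    cv2.polylines(im,[((proj(c,T(p,P))+.4-[130,160])*4).round().astype(int)],True,col,1)
cv2.imwrite('pics/c6.png',np.hstack([x[60:360,180:580] for x in (raw,im)]))
E
python3 chk.py
```

```text
time_s: 11.6
tcp_pos: [0.4234, -0.1744, 0.2069]
tcp_rot: [1.67, -2.645, 0.014]
force: [1.1, -0.7, 0.4]
gripper_width: 0.0213
time_s: 12.1
tcp_pos: [0.3931, -0.3477, 0.206]
```

View pics/c6.png

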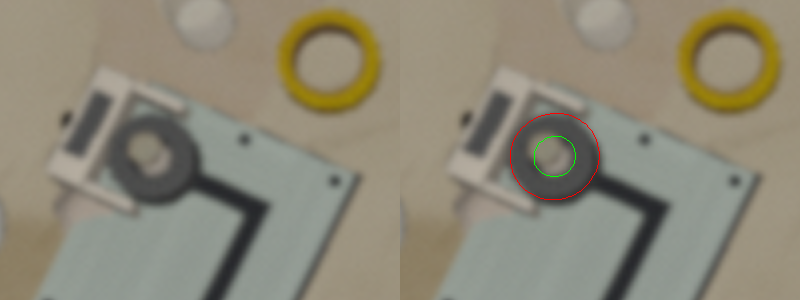

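```bash
python3 - <<'E'
from h import *
from scipy.optimize import minimize
p=np.load('p.npy');t=np.linspace(0,2*np.pi,180)
for f,g in(('t6.png',(40,40)),('top0.png',(-37,-35))):
    c=np.load(f'pics/{f}.npy',allow_pickle=True).item()
    im=cv2.GaussianBlur(cv2.cvtColor(c['frame'],cv2.COLOR_RGB2GRAY).astype(np.float32),(0,0),.7)
    def s(q,r):
        u=proj(c,T(p,np.c_[q[0]+r*np.cos(t),q[1]+r*np.sin(t),45+0*t])).astype(np.float32)
        return cv2.remap(im,u[:,:1],u[:,1:],cv2.INTER_LINEAR).ravel()
    h=lambda q:-np.mean(np.clip(s(q,32.5)-s(q,27),-60,60))
    for k in(-3,0,3):
        r=minimize(h,np.add(g,k),method='Nelder-Mead',options=dict(initial_simplex=np.add(g,k)+np.array([[0,0],[4,0],[0,4]]))); print(f,r.x.round(1),round(r.fun,1))
E
```

```text
t6.png [36.7 36.8] -30.8
t6.png [36.8 36.6] -30.8
t6.png [36.5 36.6] -30.8
top0.png [-37.7 -36. ] -39.4
top0.png [-37.6 -36.1] -39.4
top0.png [-37.5 -36.2] -39.4
```

```bash
python3 - <<'E'
from h import *
c=np.load('pics/t6.png.npy',allow_pickle=True).item();p=np.load('p.npy')
x0,y0,S=170,170,10
a=cv2.imread('pics/t6.png')[y0:y0+50,x0:x0+40*1+35];a=cv2.resize(a,None,fx=S,fy=S,interpolation=cv2.INTER_CUBIC)
def pl(P,col,cl=True): cv2.polylines(a,[((proj(c,T(p,P))+.5-[x0,y0])*S).round().astype(int)],cl,col,1)
t=np.linspace(0,6.28,60)
pl(np.c_[40+30*np.cos(t),40+30*np.sin(t),45+0*t],(0,0,255))
pl([[-2,73,48],[82,73,48],[82,101,48],[-2,101,48]],(255,0,0))
pl([[2,36,44],[2,73,44]],(0,255,0),False);pl([[78,36,44],[78,73,44]],(0,255,0),False)
pl([[40,-35,15],[40,10,15]],(0,255,255),False)
cv2.imwrite('pics/z.png',a)
E
```

```text
(no output)
```

View pics/z.png

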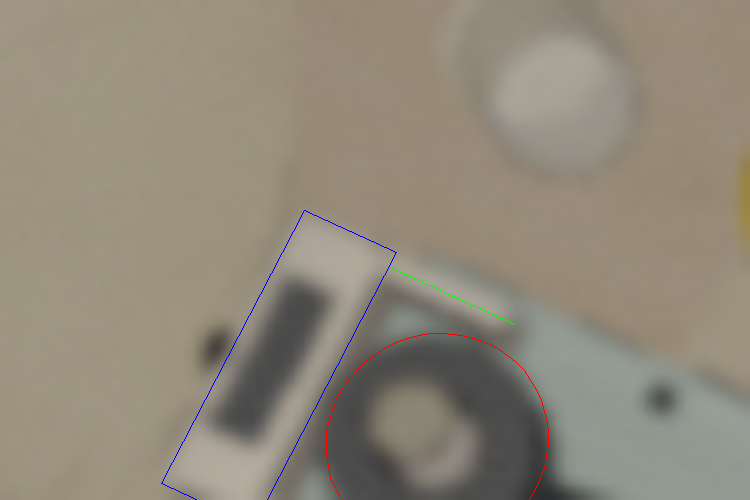

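The zoom shows the carrier filling the predicted home circle, centred near (438,440), to within 1–2 mm. The vial is upright in the bore and the reader overlay matches. The robot is clear, so I'm handing in.

```bash
python3 st.py; python3 -c "
from station import ticket
print(ticket.sign_off())"
```

```text
12.15 [ 0.3932 -0.3458  0.2062] trk [  74.5 -515. ] yaw -2.018 zax [-0.007 -0.014 -1.   ] [-0.1  0.7  0.9] 0.021 [-0.71  0.01  0.05  1.6  -0.02 -1.84]
the job is handed in; nothing more can be done
None
```

The carrier was pushed along the first leg to the corner, then along the second leg into the reader. I backed the hand off and handed the job in at about 12 s of the 48 s allowed. The sign-off gives no verdict, so success is judged from my own checks.

**Stops:** at the corner the push force rose to about 19 N with no further motion, and at the end of the slot to about 24 N. Sliding took about 7–8 N.

**Position at the end:** the overhead picture shows the carrier on the predicted home circle to within 1–2 mm, with the vial upright in its bore.

**Bystanders:** the tape roll and beaker show no change in the last overhead crop. I did not measure any bystander, and the petri dishes, timer, marker, small vial and bottles were not in that crop.

**Checks that disagreed:**
- **Edge fit:** an automatic fit of the carrier's rim gave (36.7, 36.7) mm instead of (40, 40). I set it aside because the slot's play rules out x = 36.7; shading on the carrier's side wall most likely pulled the fit off.
- **Fingertip position:** the fingertips' stopping point implies y ≈ 38.4 mm, still within the 5 mm tolerance.

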